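# Load the dish carrier under the imager's leaf spring

## Robot

A 6-joint arm with a two-finger parallel gripper is mounted at the origin on the work surface. World frame = base frame: x ahead of the robot, y to its left, z up, the work surface at z = 0. Lengths are in m, angles in rad, forces in N, time in s.
With the tool pointing down it reaches from about 0.25 to 0.775 m from the base axis. Payload 4 kg.
Tool frame: the origin (TCP) lies at the centre of the arm's flange, where the gripper is bolted on; the fingertips stand 199 mm ahead of it and the grasp point (between the pads) lies 180 mm ahead of it (robot.tcp_to_tips is the z of the fingertips in the tool frame, in m); z points along the fingers, y is the line along which they close (so a half turn about z gives the same grasp; the last joint's range is limited). The gripper opens to 94 mm and grips with 3 to 60 N. Pads are 16 mm wide; open, the fingers measure 119 mm over their backs; the gripper's body (75 mm by 177 mm) begins 78 mm behind the grasp point.
Start: joints at [1.112, 0.087, 1.371, -0, 1.684, -0.103], TCP at [0.192, 0.516, 0.405] pointing down, gripper open.
Joint ranges: [-3.1, 3.1], [-0.76, 2.03], [0.27, 2.55], [-1.08, 4.22], [0.17, 2.65], [-2.57, 2.57]. Speed limits (rad/s): [2.79, 2.79, 3.14, 3.14, 3.14, 3.14].

## Interface

Orientations are given as [roll, pitch, yaw] about the fixed x, y, z axes, in that order (R = Rz(yaw) Ry(pitch) Rx(roll)).
In Python, from bench import robot gives the robot as it stands.
- The arm moves only by the tool play_rows, never from a script. Its arguments are lists of equal length, an entry for each row: "translation": the shift along the tool's x, y, z scaled (see below), a list of three; "twist": the turn, a rotation vector about the tool's x, y, z scaled (see below), a list of three; "gripper": the opening, from -1 (shut) to 1 (fully open). A call has 1 to 8 rows; each row shifts and turns the commanded pose from where the row before left it, along the tool's axes as they then stand; what a row does not reach is not made up. The controller multiplies each number of a shift by 0.04 m and each number of a turn by 0.1 rad. A row lasts 1/10 s, in which the tool goes at most 50 mm and 8.59 degrees, less where a joint would pass 70% of its speed; a pose out of reach is approached as far as the arm can. A call with a number of a shift or a turn outside -1 to 1 is refused whole. A call with a gripper value outside its range is refused whole. The fingers move at their own pace and stop on an object; the grip force is fixed at half the most. Time passes only in rows, so rows that do not move let the fingers close. It gives the time, the measured TCP pose, the force, the opening and the grip force at its end, in the units of the state.
- robot.get_obs(): the state, without advancing time (a new reading comes with each control period).
- robot.snapshot(name): name is "side" or "top"; returns the picture (480x640x3 uint8, red, green, blue); there is no depth.
- robot.camera_model(name): a dict with "camera_matrix" (3x3 intrinsics, pixels), "rvec" (rotation vector, rad) and "tvec" (3), from world to camera coordinates, as OpenCV has them. Camera axes: x right, y down, z forward; pixel columns grow to the right and rows downward; lengths in m; the calibration is good to about 2 mm. A picture is of the moment at which its call begins. camera_model takes no time and is no camera call.
- robot.close_job(): hands the job in; it is judged then, once.
Trained networks look in the newest picture that a camera, given by its name, has taken for a name from the list of things; names that differ only in an ending like _2 or _b are one class to them, and where a whole thing is asked for, a point or a joint stands for the part that bears it (a point fixed in the world has none). Each returns a list of dicts, best first, with "score" (0 to 1); they miss things now and then, are a little off and sometimes report something else, mostly with a low value. They report only what shows in the picture. A call takes as long as a camera call. They do not tell look-alikes from the thing itself.
- robot.recognise(name, camera): "centre" ([x, y, z] in m, in world coordinates, good to about 4 mm: the middle of the surface that is visible of it).
- robot.spot_point(name, camera): "centre" ([x, y, z] in m, in world coordinates, good to about 4 mm: a listed point, or the origin of a listed thing).
The state is a dict: "time": time; "joint_positions": joint angles; "qvel": joint speeds; "joint_torque": joint torques, N m; "tool_pos": TCP position; "ee_rot": TCP orientation; "wrist_force": force on the tool from outside, world axes, zero at the start; "wrist_torque": the same for the moment, N m; "width": finger opening in m; "finger_force": force on a finger pad.
Only numpy, scipy, OpenCV 4.12 (cv2) and the standard library are available. Lean on these libraries where they do the work, as an engineer would, in place of code of your own. Each camera call takes 0.05 s, during which the arm holds its last target. There are 200 camera calls.

## Task

Load the grey dish carrier into the imaging dock: press it down firmly on its ribbed thumb pad so that its sprung bed sinks and, keeping it pressed down, slide it along the track beneath the leaf spring until it is fully home against the end stop; then let go and move clear, so that the spring alone holds it down. Only press and push the carrier with the fingertips, never lift it or tip it, do not touch the leaf spring with the robot, and leave everything else on the bench where it is.

Things in the scene. Friction and masses are not known exactly. Their poses are not given: they have to be found in the camera images.
- dock: Loading dock of a dish imager, fixed: white base plate 306 x 120 x 12 mm with an aluminium track, 84 mm wide inside, side walls 6 mm thick, tops 38 mm above the bench. Origin on the bench (z = 0), on the track's centre line; x axis = the direction in which the carrier slides in (yaw varies). Track from x = -169 mm (low end wall, 38 high) to the end stop; white block at x = 103 to 129, 46 high.
- stop (a point): Middle of the end stop's face on the dock, at dock x = 70.5 mm, y = 0, 30 mm above the bench (stop's top: 35 mm). With the carrier fully home its front edge touches this face and its origin is at dock x = 0.5 mm.
- carrier: Loose grey dish carrier on the sprung bed in the track, 0.11 to 0.22 kg, 2 mm side play: plate 140 (x) x 80 x 12 mm. Origin: centre of its underside; x as the dock's. On top, front to rear: bare plate x = 70 to 29 mm, fixed clear dish (50 mm across, 12 tall, at x = 4), cross ridge x = -24 to -32 (60 wide, 10 tall), ribbed thumb pad x = -32 to -70. At the start it is 35 to 60 mm short of the spring.
- pad (a point): Middle of the carrier's thumb pad surface, 51 mm behind the carrier's origin and 12 mm above its underside; 46 mm above the bench while the bed is up. The ridge's rear face is 19 mm ahead of it, so fingertips pressing here can also push the carrier forward by the ridge.
- bed (a joint): Slippery white sprung bed under the carrier: m pressed down; 0 up (its top 34 mm above the bench), 0.010 bottomed. 6 N (carrier weight included) starts it, 0.7 N more per mm, 13 N bottoms it. Above 5 mm down (7 to 9 is good) the carrier passes under the spring's front edge; less, it butts against it. Carrier home and let go: the spring holds the bed about 7 mm down.
- leaf (a joint): Lift angle (rad) of the steel leaf spring: 0 free, about 0.065 over the carrier. 62 mm wide, 78 long, on the centre line, from the white block (dock x = 117 mm) back to its front edge. Its heel, the lowest line, is at dock x = 56 mm, 35 mm above the bench when free; the carrier lifts it by itself as it slides. It presses with 4 N, plus 1.4 N per mm of lift.
- spring_edge (a point): Middle of the lower edge of the leaf spring's folded, blunt front edge: dock x = 40 mm, y = 0, 41 mm above the bench (the edge stands 9 mm tall, top 50 mm). The carrier's top front edge must be below this to pass.
- tube_rack: Bystander: white wire rack of ten capped culture tubes, 136 x 58 mm, 105 mm tall; origin under its centre.
- dishes: Bystander: stack of three clear dishes, 90 mm across, 46 mm tall; origin under its centre.
- pen: Bystander: white marker pen with a black cap lying flat, 133 mm long (x), 11 mm thick; origin on the bench.
- forceps: Bystander: steel forceps lying flat, 142 mm long (x), 20 mm wide, 7 mm thick; origin on the bench.
- jar: Bystander: glass culture jar, 60 mm across, 85 mm tall; origin under its centre.
- tablet: Bystander: black tablet computer lying flat, 120 x 180 x 9 mm; origin under its centre.
- bottle: Bystander: white plastic bottle, 60 mm across, 130 mm tall; origin under its centre.
Not all that is in view belongs to the job. Of the things shaped like the carrier, the grey one is meant.

How it is judged:
On the way, in this order (a step that is already met when the one before it is completed fails the run):
1. the fingertips press the carrier down at least 4.5 mm while it is still outside the leaf spring, or barely at its front edge (value of joint bed above 0.0045 m and contact force between the fingers and carrier above 2 N and x of carrier in the frame of dock below -0.018 m), for 0.05 s.
2. the carrier has been slid beneath the spring to within 4 mm of the end stop (x of carrier in the frame of dock above -0.0035 m and value of joint leaf above 0.01 rad), for 0.1 s.
At the end, for the whole second after the job is handed in: The carrier lies level and at rest in the track with its front edge within 4 mm of the end stop, under the leaf spring, which is lifted by it (at least 0.02 rad) and alone keeps the bed at least 4.5 mm down; the robot is clear (x of carrier in the frame of dock between -0.0035 and 0.004 m and y of carrier in the frame of dock between -0.006 and 0.006 m and angle between the x axis of carrier and the x axis of dock, either way round below 0.06 rad and angle between carrier's own z axis and vertical below 0.06 rad and value of joint bed above 0.0045 m and value of joint leaf above 0.02 rad and linear speed of carrier below 0.01 m/s); the robot touches nothing.
It fails at once if the carrier is lifted (its origin more than 8 mm above its height on the raised bed) (z of carrier in the frame of dock above 0.042 m).
It fails at once if the carrier is tipped more than 0.2 rad (angle between carrier's own z axis and vertical above 0.2 rad).
It fails at once if the robot pushes on the leaf spring (over 1 N) (contact force between any of the fingers, the arm and leaf above 1 N).
It fails at once if a bystander is moved more than 20 mm (distance of any of tube_rack, dishes, pen, forceps, jar, tablet, bottle from where it was at the start of the episode above 0.02 m).
It also fails if it takes over 35 s, if anything falls off the work surface, if the arm or the gripper's body presses on something with over 40 N, if the wrist force passes 120 N, or if a joint passes its speed limit or range.

## Working session

There is one attempt and no reset: what is moved stays moved. The work goes in short steps, Python scripts to look and compute and a tool call to move; the robot and the scene stay as the last step left them, time stands still between calls to the robot, and variables do not carry over. Pictures are saved under pics/ and viewed, at most 10 in all, crops included, and the job is handed in when it is done.

Besides the shell and the picture viewer there is one more tool, called after "Request:" by a JSON object that holds its "name" and its "arguments". play_rows: Moves the arm, as the interface text tells. Its arguments: {"type":"object","properties":{"translation":{"type":"array","items":{"type":"array","items":{"type":"number","minimum":-1,"maximum":1}}},"twist":{"type":"array","items":{"type":"array","items":{"type":"number","minimum":-1,"maximum":1}}},"gripper":{"type":"array","items":{"type":"number"}}},"required":["translation","twist","gripper"]}

```bash
mkdir -p pics
python3 - <<'E'
from bench import robot
import cv2
o=robot.get_obs(); print(o['time'],o['tool_pos'],o['ee_rot'],o['width'],o['wrist_force'])
for c in('top','side'):
    cv2.imwrite(f'pics/{c}0.png',robot.snapshot(c)[:,:,::-1])
    for n in('pad','spring_edge','stop','carrier','dock'):
        print(c,n,[(round(d['score'],2),[round(float(v),3) for v in d['centre']]) for d in robot.spot_point(n,c)])
    m=robot.camera_model(c);print(m)
E
```

```text
0.0 [0.19153076 0.51544762 0.4035406 ] [-3.13947505e+00 -2.26163771e-04  2.78581624e+00] 0.0939366861259025 [ 0.16207636 -0.03364966 -0.43078625]
top pad [(0.87, [0.362, -0.205, 0.009]), (0.81, [0.478, -0.032, 0.046]), (0.62, [0.289, 0.266, 0.01])]
top spring_edge [(0.82, [0.629, -0.02, 0.036])]
top stop [(0.95, [0.66, -0.013, 0.032])]
top carrier [(0.87, [0.313, -0.196, 0.004]), (0.86, [0.52, -0.028, 0.036]), (0.77, [0.323, 0.237, 0.003])]
top dock [(0.67, [0.594, -0.02, -0.002])]
{'camera_matrix': array([[597.0355554 ,   0.        , 323.86044   ],
       [  0.        , 597.0355554 , 244.22231618],
       [  0.        ,   0.        ,   1.        ]]), 'rvec': array([ 2.1322217 , -2.15052609,  0.12996159]), 'tvec': array([0.04276739, 0.55803535, 1.04829105])}
side pad [(0.87, [0.287, 0.268, 0.009]), (0.85, [0.358, -0.206, 0.015]), (0.79, [0.47, -0.034, 0.047])]
side spring_edge [(0.8, [0.634, -0.016, 0.038]), (0.16, [0.691, -0.223, 0.002])]
side stop [(0.88, [0.664, -0.014, 0.028])]
side carrier [(0.75, [0.525, -0.027, 0.036]), (0.62, [0.328, 0.234, 0.002])]
side dock [(0.56, [0.595, -0.015, 0.002])]
{'camera_matrix': array([[480.60960082,   0.        , 311.85252308],
       [  0.        , 480.60960082, 246.40518049],
       [  0.        ,   0.        ,   1.        ]]), 'rvec': array([ 2.40234186, -0.26024606,  0.09401111]), 'tvec': array([-0.52109056,  0.16492308,  0.79147561])}
```

```bash
ls
```

```text
pics
```

View pics/top0.png

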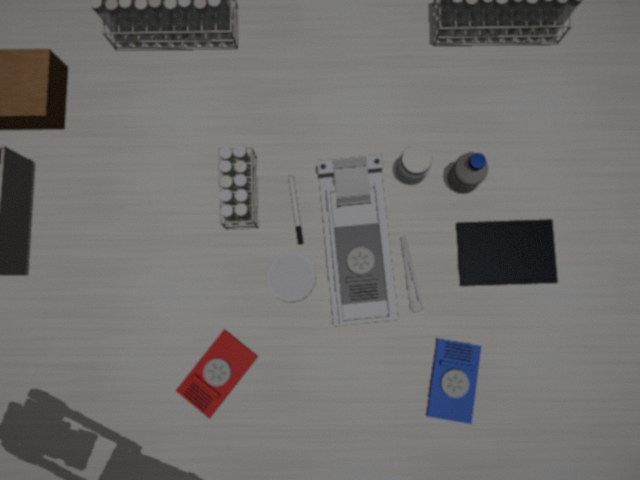

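View pics/side0.png

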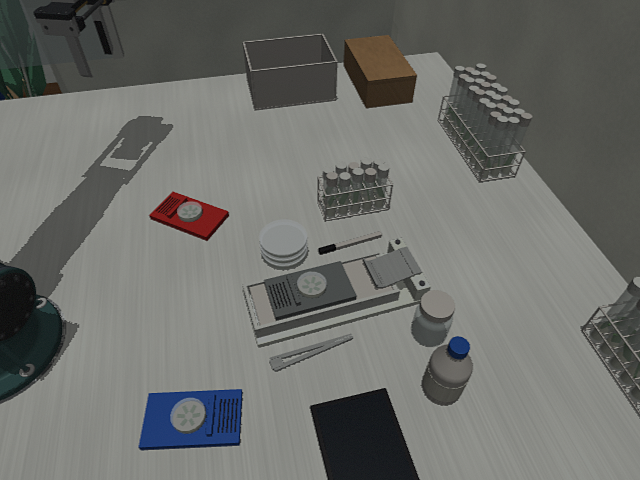

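The top view shows the grey carrier in the dock at about (360,262) and the spring at (352,185). The red and blue carriers are look-alikes. I'll now get the axis yaw from the edges.

```bash
cat > h.py <<'E'
import numpy as np,cv2
from bench import robot
from scipy.spatial.transform import Rotation as Ro
def bp(c,px,z):
    m=robot.camera_model(c);R=cv2.Rodrigues(m['rvec'])[0];t=np.ravel(m['tvec'])
    o=-R.T@t;d=R.T@np.linalg.inv(m['camera_matrix'])@np.array([*px,1.]);return o+d*(z-o[2])/d[2]
E
python3 - <<'E'
from h import *
im=robot.snapshot('top')
cv2.imwrite('pics/c1.png',cv2.resize(im[140:340,300:410],None,fx=3,fy=3,interpolation=cv2.INTER_CUBIC)[:,:,::-1].clip(0,127)*2)
for a,b,z in [((317,163),(333,325),.012),((381,155),(396,322),.012),((341,304),(386,300),.046),((334,227),(379,223),.046)]:
    A,B=bp('top',a,z),bp('top',b,z);print(A.round(4),B.round(4),(A+B)[:2]/2,np.linalg.norm(A-B).round(4),np.arctan2(*(A-B)[1::-1]))
E
```

```text
[0.7184 0.0504 0.012 ] [0.4126 0.0228 0.012 ] [0.56549995 0.03659099] 0.3071 0.0899348364372911
[ 0.7326 -0.0716  0.012 ] [ 0.4172 -0.0925  0.012 ] [ 0.57487876 -0.08204985] 0.3161 0.06630184644415345
[0.4495 0.0081 0.046 ] [ 0.4559 -0.0722  0.046 ] [ 0.45268421 -0.03205892] 0.0805 1.65108896919308
[0.5888 0.0192 0.046 ] [ 0.5953 -0.0625  0.046 ] [ 0.59208472 -0.02165258] 0.082 1.6503388879334584
```

View pics/c1.png

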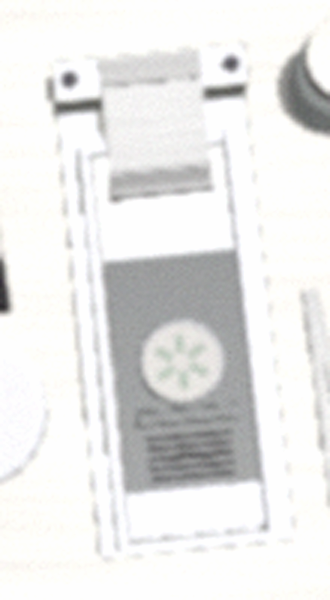

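Request:
{"name": "play_rows", "arguments": {"translation": [[-0.85,-0.76,0],[-0.85,-0.76,0],[-0.85,-0.76,0],[-0.85,-0.76,0],[-0.85,-0.76,0],[-0.85,-0.76,0],[-0.85,-0.76,0],[-0.85,-0.76,0]], "twist": [[0,0,0],[0,0,0],[0,0,0],[0,0,0],[0,0,0],[0,0,0],[0,0,0],[0,0,0]], "gripper": [-1,-1,-1,-1,-1,-1,-1,-1]}}

```text
time: 1.45
tool_pos: [0.3621, 0.1911, 0.4051]
ee_rot: [3.141, 0.001, 2.786]
wrist_force: [0.1, 0.3, -0.5]
width: 0.0334
finger_force: 0.0
```

Request:
{"name": "play_rows", "arguments": {"translation": [[-0.78,-0.7,0],[-0.78,-0.7,0],[-0.78,-0.7,0],[-0.78,-0.7,0],[-0.78,-0.7,0],[-0.78,-0.7,0],[0,0,0],[0,0,0]], "twist": [[0,0,0],[0,0,-0.8],[0,0,-0.8],[0,0,-0.8],[0,0,-0.8],[0,0,-0.8],[0,0,-0.34],[0,0,0]], "gripper": [-1,-1,-1,-1,-1,-1,-1,-1]}}

```text
time: 2.25
tool_pos: [0.5069, -0.0119, 0.4041]
ee_rot: [3.141, -0.001, -3.065]
wrist_force: [0.4, 0.6, 0.2]
width: 0.0004
finger_force: 0.0
```

```bash
cat >> h.py <<'E'
def st(goal=None,yaw=np.pi+.078):
    o=robot.get_obs();p=o['tool_pos'];R=Ro.from_euler('xyz',o['ee_rot'])
    print('t',round(o['time'],2),'p',p.round(4),'rot',o['ee_rot'].round(4),'F',o['wrist_force'].round(2),'w',round(o['width'],4),'q',o['joint_positions'].round(2))
    if goal is not None:
        print('shift/.04',(R.inv().apply(np.array(goal)-p)/.04).round(3),'twist/.1',((R.inv()*Ro.from_euler('xyz',[np.pi,0,yaw])).as_rotvec()/.1).round(3))
E
python3 -c "
from h import *
st([.4785,-.0304,.27])"
```

```text
t 2.25 p [ 0.5069 -0.0119  0.4041] rot [ 3.1411e+00 -1.2000e-03 -3.0654e+00] F [0.43 0.61 0.19] w 0.0004 q [-0.14 -0.01  1.47  0.    1.68 -1.78]
shift/.04 [ 0.74  -0.408  3.354] twist/.1 [ 0.005 -0.012 -0.019]
```

Request:
{"name": "play_rows", "arguments": {"translation": [[0.37,-0.2,0.3],[0.37,-0.2,0.6],[0,0,0.8],[0,0,0.8],[0,0,0.85],[0,0,0],[0,0,0]], "twist": [[0,0,0],[0,0,0],[0,0,0],[0,0,0],[0,0,0],[0,0,0],[0,0,0]], "gripper": [-1,-1,-1,-1,-1,-1,-1]}}

```text
time: 2.95
tool_pos: [0.4778, -0.0286, 0.2712]
ee_rot: [3.141, -0.0, -3.063]
wrist_force: [-0.0, 0.2, -0.2]
width: 0.0006
finger_force: 0.0
```

Run:
```python
from h import *
st([.4785,-.0304,.255])
im=robot.snapshot('side');im2=robot.snapshot('top')
for n in('pad','spring_edge','stop'):
    for c in('side','top'): print(c,n,[(round(d['score'],2),np.round(d['centre'],3)) for d in robot.spot_point(n,c)])
cv2.imwrite('pics/s2.png',cv2.resize(im[210:350,220:440],None,fx=3.5,fy=3.5,interpolation=cv2.INTER_CUBIC)[:,:,::-1])
```

```text
t 2.95 p [ 0.4778 -0.0286  0.2712] rot [ 3.1414e+00 -2.0000e-04 -3.0629e+00] F [-0.04  0.21 -0.23] w 0.0006 q [-0.18 -0.    1.74  0.    1.41 -1.83]
shift/.04 [-0.013 -0.046  0.405] twist/.1 [ 0.002 -0.002  0.007]
side pad [(0.95, array([ 0.361, -0.206,  0.011])), (0.85, array([ 0.472, -0.032,  0.047])), (0.71, array([0.287, 0.265, 0.007]))]
top pad [(0.78, array([0.288, 0.271, 0.01 ])), (0.55, array([ 0.362, -0.2  ,  0.013]))]
side spring_edge [(0.64, array([ 0.632, -0.016,  0.038]))]
top spring_edge [(0.55, array([ 0.632, -0.018,  0.037]))]
side stop [(0.64, array([ 0.664, -0.014,  0.03 ]))]
top stop [(0.91, array([ 0.658, -0.011,  0.032]))]
```

View pics/s2.png

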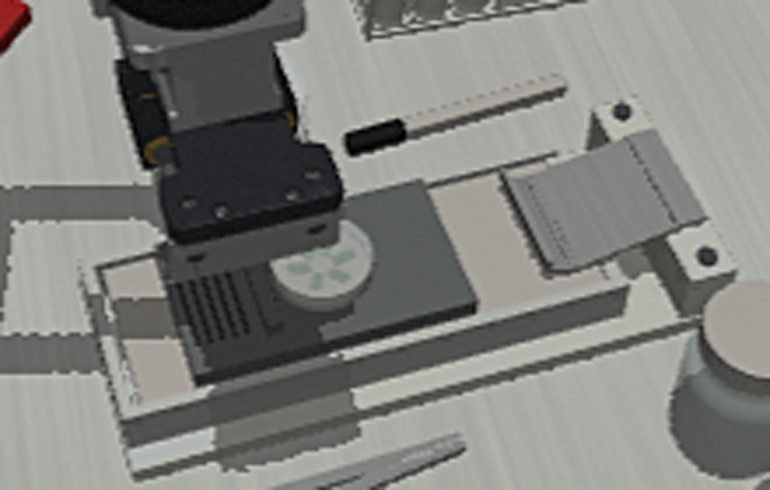

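Run:
```python
from h import *
m=robot.camera_model('side');R=cv2.Rodrigues(m['rvec'])[0];print('cam',-R.T@np.ravel(m['tvec']))
P=np.array([[.4778,-.0286,z] for z in(.072,.12,.169,.271)]+[[.51,-.09,.169],[.45,-.09,.169]])
uv=cv2.projectPoints(P,m['rvec'],m['tvec'],m['camera_matrix'],None)[0][:,0]
print(uv.round(0),((uv-[220,210])*3.5).round(0))
```

```text
cam [ 0.42589862 -0.50525136  0.69892779]
[[282. 284.]
 [281. 265.]
 [279. 244.]
 [275. 192.]
 [309. 272.]
 [267. 279.]] [[218. 258.]
 [212. 192.]
 [206. 119.]
 [192. -61.]
 [311. 217.]
 [163. 242.]]
```

Request:
{"name": "play_rows", "arguments": {"translation": [[0.0,-0.045,0.3],[0,0,0.3],[0,0,0],[0,0,0.1],[0,0,0.1],[0,0,0]], "twist": [[0,0,0],[0,0,0],[0,0,0],[0,0,0],[0,0,0],[0,0,0]], "gripper": [-1,-1,-1,-1,-1,-1]}}

```text
time: 3.95
tool_pos: [0.478, -0.031, 0.2394]
ee_rot: [3.141, -0.001, -3.063]
wrist_force: [-2.7, -0.2, 9.8]
width: 0.0004
finger_force: 4.6
```

```bash
python3 -c "
from h import *
st([.479,-.0305,.237])"
```

```text
t 3.95 p [ 0.478  -0.031   0.2394] rot [ 3.1415e+00 -1.3000e-03 -3.0635e+00] F [-2.66 -0.22  9.8 ] w 0.0004 q [-0.18  0.03  1.77 -0.    1.35 -1.83]
shift/.04 [-0.025  0.01   0.06 ] twist/.1 [ 0.001 -0.013  0.001]
```

Request:
{"name": "play_rows", "arguments": {"translation": [[0,0,0.065],[0,0,0]], "twist": [[0,0,0],[0,0,0]], "gripper": [-1,-1]}}

```text
time: 4.15
tool_pos: [0.4781, -0.031, 0.2374]
ee_rot: [-3.141, -0.001, -3.063]
wrist_force: [-4.2, 0.4, 10.9]
width: 0.0005
finger_force: 5.3
```

```bash
python3 -c "
from h import *
st([.479+.030,-.0305+.0023,.237])
robot.snapshot('side');print(robot.spot_point('pad','side'))"
```

```text
t 4.15 p [ 0.4781 -0.031   0.2374] rot [-3.1415e+00 -7.0000e-04 -3.0634e+00] F [-4.23  0.44 10.94] w 0.0005 q [-0.18  0.03  1.77 -0.    1.34 -1.83]
shift/.04 [-0.775  0.009  0.01 ] twist/.1 [-0.001 -0.007  0.002]
[{'centre': [0.3606, -0.2057, 0.0116], 'score': 0.82}, {'centre': [0.4713, -0.0311, 0.0377], 'score': 0.8}, {'centre': [0.2863, 0.2692, 0.0064], 'score': 0.7}, {'centre': [0.6908, -0.2201, 0.0009], 'score': 0.18}]
```

Request:
{"name": "play_rows", "arguments": {"translation": [[-0.1,0,0],[-0.15,0,0],[-0.15,0,0],[-0.15,0,0],[-0.1,0,0],[0,0,0]], "twist": [[0,0,0],[0,0,0],[0,0,0],[0,0,0],[0,0,0],[0,0,0]], "gripper": [-1,-1,-1,-1,-1,-1]}}

```text
time: 4.85
tool_pos: [0.5045, -0.0291, 0.2378]
ee_rot: [-3.141, 0.0, -3.063]
wrist_force: [-2.8, -0.4, 10.3]
width: 0.0004
finger_force: 5.2
```

Run:
```python
from h import *
st([.479+.030,-.0305+.0023,.237])
im=robot.snapshot('side');print([(np.round(d['centre'],3),round(d['score'],2)) for d in robot.spot_point('pad','side')])
cv2.imwrite('pics/s3.png',cv2.resize(im[210:350,220:440],None,fx=3.5,fy=3.5,interpolation=cv2.INTER_CUBIC)[:,:,::-1])
```

```text
t 4.85 p [ 0.5045 -0.0291  0.2378] rot [-3.141   0.     -3.0633] F [-2.82 -0.4  10.29] w 0.0004 q [-0.17  0.08  1.71 -0.    1.34 -1.82]
shift/.04 [-0.114  0.013  0.02 ] twist/.1 [-0.006  0.     0.003]
[(array([ 0.497, -0.03 ,  0.039]), 0.68), (array([ 0.358, -0.207,  0.01 ]), 0.66)]
```

View pics/s3.png

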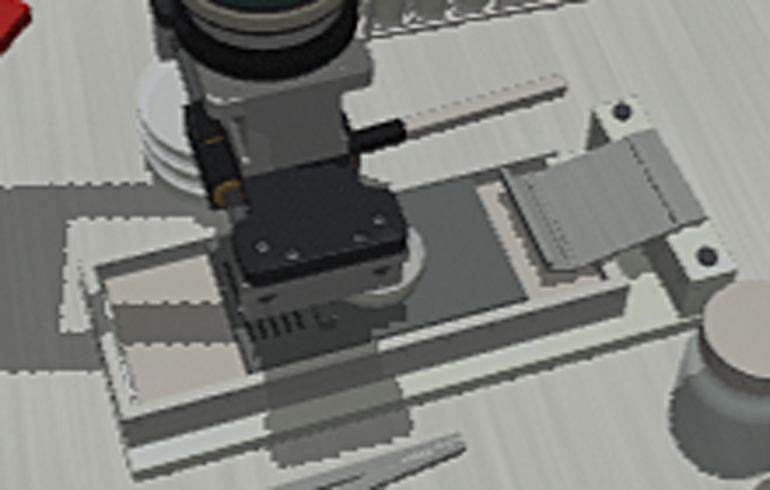

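The carrier is pressed down with its top about level with the wall tops, and it moves with the fingers. Its front edge, at about (500,260) in the crop, is just short of the spring.

Request:
{"name": "play_rows", "arguments": {"translation": [[-0.1,0,0.02],[-0.12,0,0],[-0.12,0,0],[-0.12,0,0],[-0.12,0,0],[-0.12,0,0],[0,0,0]], "twist": [[0,0,0],[0,0,0],[0,0,0],[0,0,0],[0,0,0],[0,0,0],[0,0,0]], "gripper": [-1,-1,-1,-1,-1,-1,-1]}}

```text
time: 5.65
tool_pos: [0.5314, -0.0269, 0.236]
ee_rot: [-3.141, -0.004, -3.063]
wrist_force: [-5.6, -1.6, 9.4]
width: 0.0005
finger_force: 4.5
```

Run:
```python
from h import *
st([.479+.07,-.0305+.0055,.237])
im=robot.snapshot('side');print([(np.round(d['centre'],3),round(d['score'],2)) for d in robot.spot_point('pad','side')])
cv2.imwrite('pics/s4.png',cv2.resize(im[210:350,220:440],None,fx=3.5,fy=3.5,interpolation=cv2.INTER_CUBIC)[:,:,::-1])
```

```text
t 5.65 p [ 0.5314 -0.0269  0.236 ] rot [-3.1413 -0.0043 -3.0633] F [-5.62 -1.55  9.36] w 0.0005 q [-0.16  0.15  1.65 -0.    1.35 -1.81]
shift/.04 [-0.441  0.013 -0.026] twist/.1 [-0.003 -0.043  0.003]
[(array([ 0.361, -0.207,  0.012]), 0.97), (array([ 0.524, -0.028,  0.037]), 0.78), (array([0.29 , 0.266, 0.01 ]), 0.66)]
```

View pics/s4.png

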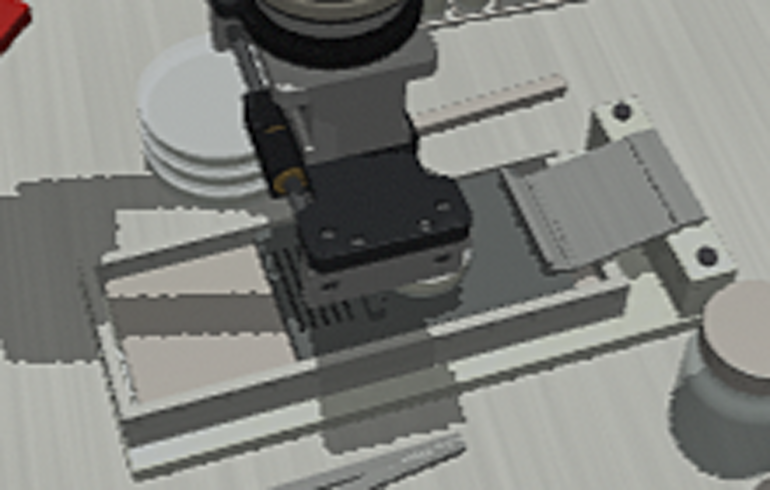

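The front edge is now below the spring's front edge. I'll keep pushing towards the stop.

Request:
{"name": "play_rows", "arguments": {"translation": [[-0.1,0,0],[-0.1,0,0],[-0.1,0,0],[-0.1,0,0],[0,0,0]], "twist": [[0,0,0],[0,0,0],[0,0,0],[0,0,0],[0,0,0]], "gripper": [-1,-1,-1,-1,-1]}}

```text
time: 6.25
tool_pos: [0.5464, -0.0256, 0.2355]
ee_rot: [3.141, -0.008, -3.063]
wrist_force: [-8.5, -0.7, 8.2]
width: 0.0008
finger_force: 5.8
```

Run:
```python
from h import *
st([.479+.07,-.0305+.0055,.237])
im=robot.snapshot('side');print([(np.round(d['centre'],3),round(d['score'],2)) for d in robot.spot_point('pad','side')])
```

```text
t 6.25 p [ 0.5464 -0.0256  0.2355] rot [ 3.1414 -0.0081 -3.0633] F [-8.51 -0.66  8.18] w 0.0008 q [-0.15  0.18  1.61 -0.    1.36 -1.8 ]
shift/.04 [-0.066  0.01  -0.039] twist/.1 [ 0.002 -0.081  0.003]
[(array([ 0.36 , -0.206,  0.013]), 0.81), (array([ 0.532, -0.024,  0.037]), 0.76), (array([0.287, 0.266, 0.011]), 0.63)]
```

Request:
{"name": "play_rows", "arguments": {"translation": [[-0.1,0,0],[-0.08,0,0],[0,0,0]], "twist": [[0,0,0],[0,0,0],[0,0,0]], "gripper": [-1,-1,-1]}}

```text
time: 6.65
tool_pos: [0.553, -0.0251, 0.2354]
ee_rot: [3.141, -0.01, -3.063]
wrist_force: [-11.0, -1.3, 10.4]
width: 0.0004
finger_force: 7.9
```

Request:
{"name": "play_rows", "arguments": {"translation": [[-0.05,0,0],[-0.05,0,0],[0,0,0]], "twist": [[0,0,0],[0,0,0],[0,0,0]], "gripper": [-1,-1,-1]}}

```text
time: 6.95
tool_pos: [0.5549, -0.025, 0.2354]
ee_rot: [3.141, -0.019, -3.063]
wrist_force: [-20.1, -1.6, 18.2]
width: 0.0005
finger_force: 12.7
```

Request:
{"name": "play_rows", "arguments": {"translation": [[-0.05,0,0],[0,0,0]], "twist": [[0,0,0],[0,0,0]], "gripper": [-1,-1]}}

```text
time: 7.15
tool_pos: [0.5558, -0.0249, 0.2354]
ee_rot: [3.141, -0.024, -3.063]
wrist_force: [-25.4, -2.4, 21.2]
width: 0.0004
finger_force: 15.3
```

Run:
```python
from h import *
st()
im=robot.snapshot('side');print([(np.round(d['centre'],3),round(d['score'],2)) for d in robot.spot_point('pad','side')])
cv2.imwrite('pics/s5.png',cv2.resize(im[210:350,220:440],None,fx=3.5,fy=3.5,interpolation=cv2.INTER_CUBIC)[:,:,::-1])
```

```text
t 7.15 p [ 0.5558 -0.0249  0.2354] rot [ 3.1413 -0.0238 -3.0632] F [-25.39  -2.42  21.24] w 0.0004 q [-0.15  0.2   1.58 -0.01  1.38 -1.79]
[(array([ 0.543, -0.027,  0.038]), 0.8), (array([ 0.357, -0.206,  0.013]), 0.76)]
```

View pics/s5.png

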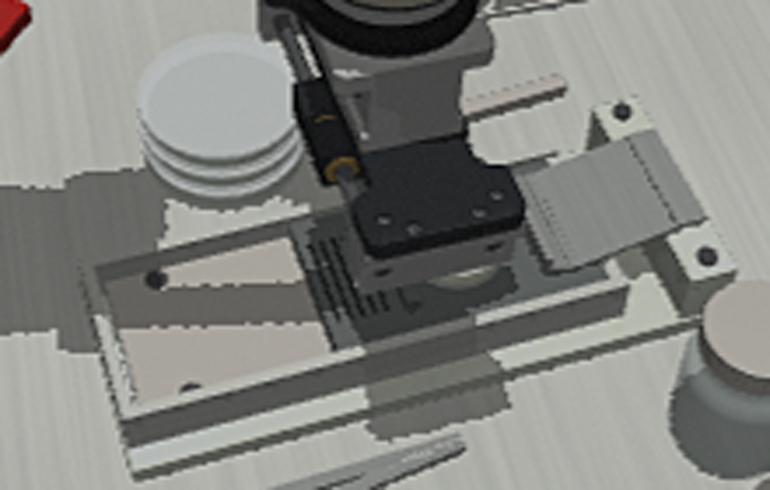

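The carrier has stopped against the end stop: the tips no longer advance while the force climbs. I'll relax the push before lifting.

Request:
{"name": "play_rows", "arguments": {"translation": [[0.05,0,0],[0.05,0,0],[0.02,0,0],[0,0,0]], "twist": [[0,0,0],[0,0,0],[0,0,0],[0,0,0]], "gripper": [-1,-1,-1,-1]}}

```text
time: 7.65
tool_pos: [0.5534, -0.0251, 0.2354]
ee_rot: [3.141, -0.012, -3.063]
wrist_force: [-13.0, -1.0, 13.9]
width: 0.0004
finger_force: 9.0
```

Request:
{"name": "play_rows", "arguments": {"translation": [[0.04,0,0],[0.03,0,0],[0,0,0]], "twist": [[0,0,0],[0,0,0],[0,0,0]], "gripper": [-1,-1,-1]}}

```text
time: 7.95
tool_pos: [0.5521, -0.0252, 0.2355]
ee_rot: [3.141, -0.006, -3.063]
wrist_force: [-6.5, -0.9, 8.2]
width: 0.0004
finger_force: 5.7
```

Request:
{"name": "play_rows", "arguments": {"translation": [[0.02,0,-0.05],[0.01,0,-0.05],[0,0,-0.05],[0,0,-0.1],[0,0,-0.2],[0,0,-0.4],[0,0,-0.8],[0,0,-0.8]], "twist": [[0,0,0],[0,0,0],[0,0,0],[0,0,0],[0,0,0],[0,0,0],[0,0,0],[0,0,0]], "gripper": [-1,-1,-1,-1,-1,-1,-1,-1]}}

```text
time: 8.75
tool_pos: [0.5529, -0.025, 0.3353]
ee_rot: [3.142, 0.003, -3.063]
wrist_force: [0.2, -0.2, -1.0]
width: 0.0004
finger_force: 0.0
```

Request:
{"name": "play_rows", "arguments": {"translation": [[0.6,0,-0.8],[0.8,0,-0.6],[0.8,0,-0.6],[0.8,0,-0.6],[0.8,0,-0.6],[0,0,0],[0,0,0]], "twist": [[0,0,0],[0,0,0],[0,0,0],[0,0,0],[0,0,0],[0,0,0],[0,0,0]], "gripper": [-1,-1,-1,-1,-1,-1,-1]}}

```text
time: 9.45
tool_pos: [0.4007, -0.0369, 0.4634]
ee_rot: [-3.14, 0.007, -3.064]
wrist_force: [-0.6, 0.5, -0.4]
width: 0.0007
finger_force: 0.0
```

Run:
```python
from h import *
st()
im=robot.snapshot('side');print([(np.round(d['centre'],3),round(d['score'],2)) for n in ('pad','carrier') for d in robot.spot_point(n,'side')])
cv2.imwrite('pics/s6.png',cv2.resize(im[210:350,220:440],None,fx=3.5,fy=3.5,interpolation=cv2.INTER_CUBIC)[:,:,::-1])
```

```text
t 9.45 p [ 0.4007 -0.0369  0.4634] rot [-3.1401  0.0067 -3.0636] F [-0.57  0.47 -0.4 ] w 0.0007 q [-0.23 -0.25  1.57  0.    1.82 -1.88]
[(array([ 0.36 , -0.207,  0.013]), 0.78), (array([ 0.542, -0.028,  0.04 ]), 0.58), (array([0.286, 0.267, 0.006]), 0.58), (array([0.329, 0.237, 0.004]), 0.95), (array([ 0.593, -0.02 ,  0.028]), 0.64), (array([ 0.313, -0.196, -0.004]), 0.63)]
```

View pics/s6.png

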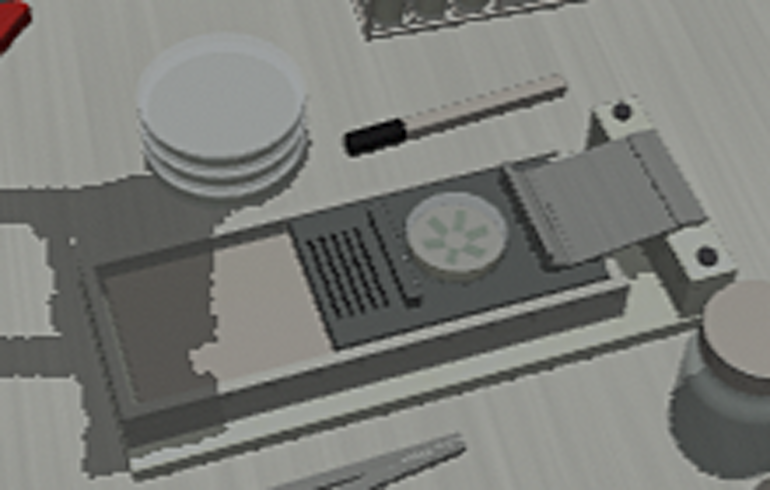

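The carrier is held down under the spring, with its front at the stop near (610,275) in the crop. The arm is clear, so I'm handing in.

```bash
python3 -c "
from bench import robot
print(robot.close_job())"
```

```text
the job is handed in; nothing more can be done
None
```

I handed the job in with the grey carrier pressed down, slid under the leaf spring and pushed up against the end stop, and the arm clear; no verdict was returned. It finished at about 9.5 s of the 35 s allowed. The final picture shows the spring holding the carrier down and no sign of moved bystanders near the dock. I judged it home from the tips stopping while the push force rose to about 25 N, not from a direct measurement at the stop.

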